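Snap a registration pin into the print registration bar

TASK

Take the blue-headed registration pin out of the wooden rack and stand it upright in the empty socket of the registration bar, so that its collar rests on the two black spring clips; then press it straight down until the clips snap over the collar and it sits flush on its rubber seat. Finish while holding it like that: the program ends with the gripper still pressing the pin firmly down (about 10 N), not letting go. Leave the yellow pin, the ink jar and the cork block where they are.

Things in the scene. Friction and masses are not known exactly. Their poses are not given: they have to be found in the camera images.
- blue_pin: Loose steel pin with a blue plastic head, 90 g, round about z (up), standing in one of the rack's two holes. Origin: centre of the collar's underside. Below it: stem 14 mm thick, 30 mm long, its last 7 mm tapering to 9 mm. Above it: collar 40 mm wide, 8 mm thick, lower edge bevelled; then the head, 24 mm wide, 8 to 58 mm above the origin: grip it there, or push on its flat top.
- yellow_pin: The same pin with a yellow head, standing in the other hole of the rack; to be left alone. Same origin. The two pins may be in either hole.
- rack: Fixed wooden block, 80 (x) x 176 (y) x 45 mm high, with two holes 19 mm wide and 36 mm deep at y = +48 and -48 mm, in which the pins stand, their collars on its top. Origin: centre of its underside; z up.
- bar: Fixed registration bar: steel plate 80 (x) by 225 mm (y from -45 to +180 mm), 10 mm thick, with two aluminium socket blocks 46 x 56 mm, tops at 40 mm. Origin: on the table under the empty bore; z up. The block at y = +135 mm already carries a fixed white-headed pin, 101 mm high. A sheet of paper lies flat beyond the bar (+x).
- socket (a point): Centre of the mouth of the empty bore (16.6 mm wide, 33 mm deep), at the top of the rubber seat, 43 mm above the table; axes as the bar's. A black spring clip stands at x = +25 and -25 mm, reaching 16 mm above this point; their noses leave 32 mm between them. A pin put in the bore rests upright on the noses, its origin 13 mm above this point; pressed home, its origin is at this point.
- seat: Black rubber ring fixed around the empty bore, 40 mm outside, 17 mm inside, 3 mm thick; origin at the centre of its underside. The collar must end pressed on it. From rest on the clips the push grows over about 3 mm to a peak of 10 to 18 N, then drops fast as the clips snap over the collar and even pull it down; the last 1 to 2 mm to the seat are free.
- ink_jar: Loose jar of blue ink with a black cap, 60 mm in diameter, 75 mm high; origin at the centre of its underside. To be left alone.
- cork_block: Loose cork sanding block, 55 x 85 x 35 mm high; origin at the centre of its underside. To be left alone.

How it is judged:
On the way, in this order (a step that is already met when the one before it is completed fails the run):
1. the blue pin stands upright in the empty bore, its collar on the clips, not yet snapped in (horizontal distance between blue_pin and socket below 0.004 m and z of blue_pin in the frame of socket between 0.008 and 0.017 m and angle between blue_pin's own z axis and vertical below 0.15 rad), for 0.1 s.
2. the blue pin is snapped home and pressed on its seat (horizontal distance between blue_pin and socket below 0.004 m and z of blue_pin in the frame of socket between -0.003 and 0.0025 m and angle between blue_pin's own z axis and vertical below 0.08 rad and contact force between blue_pin and seat above 4 N and contact force between the fingers and blue_pin above 2 N), for 0.2 s.
At the end, for the whole second after the job is handed in: The blue pin is in the empty bore (axis within 4 mm), upright within 0.08 rad, its collar within 2.5 mm of the seat under the clips, the fingers touch it with over 2 N and the collar is pressed on the rubber seat with over 4 N, throughout the last second (all of step 2); the arm keeps its last pose, push and grip.
It fails at once if the yellow pin was moved by more than 30 mm (distance of yellow_pin from where it was at the start of the episode above 0.03 m).
It fails at once if the ink jar was moved by more than 30 mm (distance of ink_jar from where it was at the start of the episode above 0.03 m).
It fails at once if the cork block was moved by more than 30 mm (distance of cork_block from where it was at the start of the episode above 0.03 m).
It also fails if it takes over 48 s, if anything falls off the work surface, if the arm or the gripper's body presses on something with over 40 N, if the wrist force passes 120 N, or if a joint passes its speed limit or range.

ROBOT

A 6-joint arm with a two-finger parallel gripper is mounted at the origin on the work surface. World frame = base frame: x ahead of the robot, y to its left, z up, the work surface at z = 0. Lengths are in m, angles in rad, forces in N, time in s.
With the tool pointing down it reaches from about 0.25 to 0.725 m from the base axis. Payload 4 kg.
Tool frame: the origin (TCP) lies between the finger pads; the fingertips stand 8 mm ahead of it and the grasp point (between the pads) lies 11 mm behind it (bot.tip_reach is the distance from the TCP to the fingertips, in m); z points along the fingers, y is the line along which they close (so a half turn about z gives the same grasp; the last joint's range is limited). The gripper opens to 85 mm and grips with 20 to 120 N. Pads are 22 mm wide; open, the fingers measure 114 mm over their backs; the gripper's body (76 mm by 85 mm) begins 54 mm behind the grasp point. The pads swing forward as they close: fully open they stand 13 mm farther back than shut.
Start: joints at [-1.251, 0.241, 0.005, 1.335, 0, 1.571], TCP at [0.157, -0.475, 0.239] pointing down, gripper open.
Joint ranges: [-2.72, 2.72], [-1.05, 1.87], [-1.09, 1.28], [-1.99, 2.15], [-1.42, 1.44], [-3.14, 3.14]. Speed limits (rad/s): [2.79, 2.79, 3.14, 3.14, 3.14, 3.14].

INTERFACE

Orientations are given as a unit quaternion [x, y, z, w].
In Python, from workcell import bot gives the robot as it stands.
- The arm moves only by the tool move_arm, never from a script. Its argument "deltas" is a list of rows, each a list of 7 numbers: the opening, from 0 (shut) to 1 (fully open), then the shift along the tool's x, y, z in mm, then the turn, a rotation vector about the tool's x, y, z in degrees. In form: [[gripper, tx, ty, tz, ax, ay, az], ...]. A call has 1 to 10 rows; each row shifts and turns the commanded pose from where the row before left it, along the tool's axes as they then stand; what a row does not reach is not made up. A row lasts 1/12 s, in which the tool goes at most 41.7 mm and 7.16 degrees, less where a joint would pass 70% of its speed; a pose out of reach is approached as far as the arm can. A call is refused whole if a number of a shift passes 41.7 or a number of a turn 7.16, either way. A call with a gripper value outside its range is refused whole. The fingers move at their own pace and stop on an object; the grip force is fixed at half the most. Time passes only in rows, so rows that do not move let the fingers close. It gives the time, the measured TCP pose, the force, the opening and the grip force at its end, in the units of the state.
- bot.get_obs(): the state, without advancing time (a new reading comes with each control period).
- bot.camera(name): name is "scene" or "top" or "wrist"; returns the picture (384x512x3 uint8, blue, green, red); there is no depth.
- bot.calibration(name): a dict with "K" (3x3 intrinsics, pixels), "dist_coeffs" ([k1, k2, p1, p2, k3] as OpenCV has them; the pictures are not rectified), "position" and "orientation" of the camera in the world. Camera axes: x right, y down, z forward; pixel columns grow to the right and rows downward; lengths in m; the calibration is good to about 2 mm. A picture is of the moment at which its call begins: read the wrist's pose just before it. calibration takes no time and is no camera call; for the wrist camera it gives the pose at the moment of the call.
- bot.job_done(): hands the job in; it is judged then, once.
Trained networks look in the newest picture that a camera, given by its name, has taken for a name from the list of things; names that differ only in an ending like _2 or _b are one class to them, and where a whole thing is asked for, a point or a joint stands for the part that bears it (a point fixed in the world has none). Each returns a list of dicts, best first, with "conf" (0 to 1); they miss things now and then, are a little off and sometimes report something else, mostly with a low value. They report only what shows in the picture. A call takes as long as a camera call.
- bot.outline_of(query, camera): "pixels" (384x512 bool, what is visible of it) and "rect" ([left, top, width, height] in pixels, round what is visible of it).
The state is a dict: "clock": time; "joint_pos": joint angles; "joint_vel": joint speeds; "tau": joint torques, N m; "eef_pos": TCP position; "tool_rot": TCP orientation; "ft_force": force on the tool from outside, world axes, zero at the start; "ft_torque": the same for the moment, N m; "grip_width": finger opening in m; "grasp_force": force on a finger pad.
Only numpy, scipy, OpenCV 4.12 (cv2) and the standard library are available. Lean on these libraries where they do the work, as an engineer would, in place of code of your own. Each camera call takes 0.05 s, during which the arm holds its last target. There are 200 camera calls.

## Working session

There is one attempt and no reset: what is moved stays moved. The work goes in short steps, Python scripts to look and compute and a tool call to move; the robot and the scene stay as the last step left them, time stands still between calls to the robot, and variables do not carry over. Pictures are saved under pics/ and viewed, at most 10 in all, crops included, and the job is handed in when it is done.

Besides the shell and the picture viewer there is one more tool, called after "Emit:" in YAML: its name, and indented under it one key for each argument. move_arm: Moves the arm, as the interface text tells. Its arguments: {"type":"object","properties":{"deltas":{"type":"array","items":{"type":"array","items":{"type":"number"}}}},"required":["deltas"]}

```bash
mkdir -p pics
cat > h.py <<'E'
import numpy as np, cv2
from scipy.spatial.transform import Rotation as R
from workcell import bot
def ray(cam,uv,cal=None):
    c=cal or bot.calibration(cam)
    p=cv2.undistortPoints(np.array(uv,float).reshape(-1,1,2),np.array(c["K"]),np.array(c["dist_coeffs"])).reshape(-1,2)
    d=np.c_[p,np.ones(len(p))]@R.from_quat(c["orientation"]).as_matrix().T
    return np.array(c["position"]),d
def onz(cam,uv,z,cal=None):
    o,d=ray(cam,uv,cal); return o+d*((z-o[2])/d[:,2])[:,None]
def proj(cam,P,cal=None):
    c=cal or bot.calibration(cam); M=R.from_quat(c["orientation"]).as_matrix().T
    rv=cv2.Rodrigues(M)[0]; t=-M@np.array(c["position"])
    return cv2.projectPoints(np.array(P,float).reshape(-1,3),rv,t,np.array(c["K"]),np.array(c["dist_coeffs"]))[0].reshape(-1,2)
E
python3 - <<'E'
from h import *
for c in("top","scene"):
    im=bot.camera(c); cv2.imwrite(f"pics/{c}0.png",im)
    cal=bot.calibration(c); print(c,np.round(cal["position"],3),np.round(R.from_quat(cal["orientation"]).as_matrix()[:,2],2))
    for q in("blue_pin","yellow_pin","rack","bar","seat","ink_jar","cork_block"):
        for r in bot.outline_of(q,c)[:2]:
            ys,xs=np.nonzero(r["pixels"]); print(q,round(r["conf"],2),r["rect"],round(xs.mean(),1),round(ys.mean(),1))
print(bot.get_obs()["tool_rot"],bot.get_obs()["clock"])
a=[cv2.imread(f"pics/{c}0.png") for c in("top","scene")]
E
```

```text
top [ 0.44  -0.097  1.094] [ 0.14 -0.01 -0.99]
blue_pin 0.82 [359.3, 207.8, 18.0, 14.9] 367.5 215.4
yellow_pin 0.78 [317.5, 213.7, 15.8, 18.3] 323.9 221.3
rack 0.83 [301.2, 196.6, 84.9, 48.7] 343.1 219.3
bar 0.79 [81.1, 55.8, 96.2, 145.8] 125.8 129.9
seat 0.52 [143.3, 167.7, 16.3, 17.6] 150.5 175.8
ink_jar 0.81 [272.0, 102.9, 21.7, 31.7] 283.1 118.6
scene [0.841 0.316 0.725] [-0.32 -0.49 -0.81]
blue_pin 0.82 [215.4, 81.7, 10.2, 29.1] 218.1 95.4
yellow_pin 0.94 [237.2, 102.9, 15.1, 29.3] 246.0 119.5
rack 0.88 [195.2, 91.5, 78.2, 65.9] 233.3 126.0
bar 0.83 [166.3, 273.9, 239.8, 108.0] 296.4 346.6
seat 0.64 [306.9, 285.1, 22.2, 23.3] 317.1 296.4
ink_jar 0.78 [146.9, 186.1, 33.7, 45.5] 163.3 207.0
ink_jar 0.41 [314.2, 181.3, 54.6, 47.4] 343.4 203.9
cork_block 0.59 [318.8, 182.2, 49.2, 46.9] 343.0 203.8
[9.87239280e-01 1.59243842e-01 2.38607533e-05 4.12893415e-05] 0.8
```

View pics/top0.png

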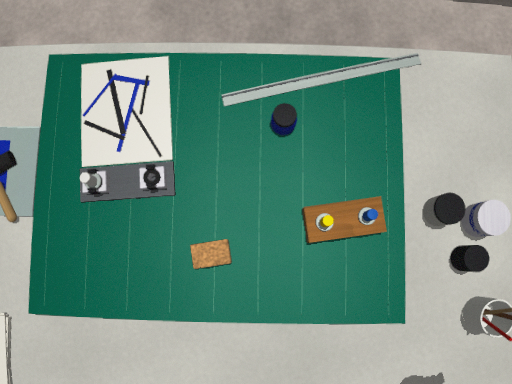

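View pics/scene0.png

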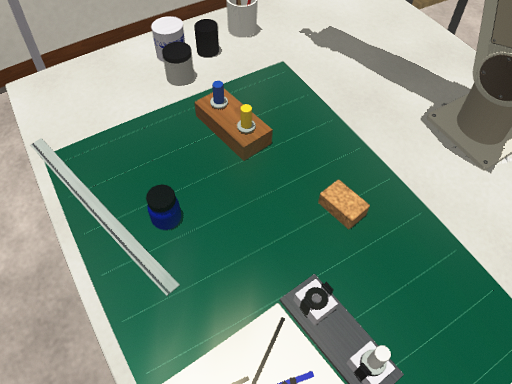

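The top view shows the rack at (343,219) with the blue pin in its right hole (368,215) and the yellow pin at (324,221). The empty socket with its black seat is at (151,177), the white pin at (93,181), the jar at (284,119) and the cork at (211,254). The scene view agrees: blue (218,95), seat (317,297).

Run:
```python
from h import *
def tri(ua,ub):
    o1,d1=ray("top",ua);o2,d2=ray("scene",ub);d1=d1[0];d2=d2[0]
    s=np.linalg.lstsq(np.c_[d1,-d2],o2-o1,rcond=None)[0]
    a=o1+s[0]*d1;b=o2+s[1]*d2; return np.round((a+b)/2,4),round(np.linalg.norm(a-b),4)
print("seat tri",tri([151,177],[317,297]))
print("blue head top, z .103",onz("top",[[370,214.5]],.103), onz("scene",[[218.5,84]],.103))
print("yellow top",onz("top",[[327.5,221]],.103))
print("seat z.043",onz("top",[[151,177]],.043),onz("scene",[[317,297]],.043))
print("white top z.101",onz("top",[[93,179]],.101))
im=bot.camera("top")
m=bot.outline_of("rack","top")[0]["pixels"].astype(np.uint8)
r=cv2.minAreaRect(cv2.findNonZero(m));p=onz("top",cv2.boxPoints(r),.045);print("rack",np.round(p,3))
m=bot.outline_of("bar","top")[0]["pixels"].astype(np.uint8)
im2=cv2.resize(im[150:210,65:190],None,fx=6,fy=6,interpolation=2);cv2.imwrite("pics/c1.png",im2)
for uv in([80,200],[175,194],[174,160],[80,166]): print("bar corner",np.round(onz("top",[uv],.01),3))
```

```text
seat tri (array([0.6026, 0.144 , 0.0445]), np.float64(0.0))
blue head top, z .103 [[ 0.52210737 -0.33410695  0.103     ]] [[ 0.52303375 -0.33551551  0.103     ]]
yellow top [[ 0.50718435 -0.24364209  0.103     ]]
seat z.043 [[0.60287317 0.14436192 0.043     ]] [[0.60210032 0.14366965 0.043     ]]
white top z.101 [[0.58747611 0.25817504 0.101     ]]
rack [[ 0.543 -0.193  0.045]
 [ 0.572 -0.374  0.045]
 [ 0.489 -0.385  0.045]
 [ 0.462 -0.205  0.045]]Traceback (most recent call last):
  File "<stdin>", line 14, in <module>
IndexError: list index out of range
```

Run:
```python
from h import *
im=cv2.imread("pics/top0.png")
cv2.imwrite("pics/c1.png",cv2.resize(im[150:210,65:190],None,fx=6,fy=6,interpolation=2))
for uv in([80,201],[175,194.5],[174,161],[81,168]): print("bar corner",np.round(onz("top",[uv],.01),4))
```

```text
bar corner [[0.5484 0.3191 0.01  ]]
bar corner [[0.5682 0.0939 0.01  ]]
bar corner [[0.6466 0.0996 0.01  ]]
bar corner [[0.6267 0.3222 0.01  ]]
```

View pics/c1.png

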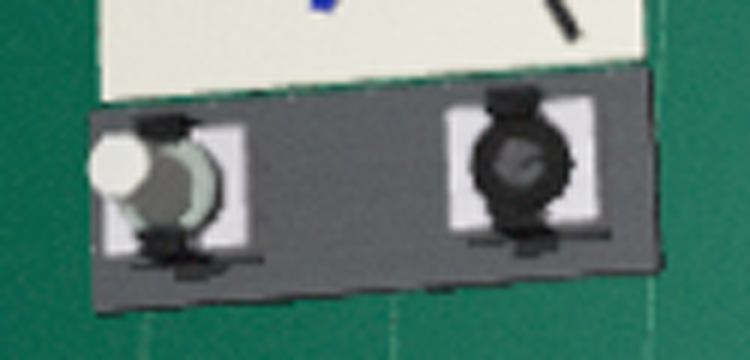

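The crop shows the empty seat centred at about (151.7,177.5) in the full image. The clips sit above and below it (±x), and the bar corners give a length of 225 mm, matching the given size. So the bar yaw is about 5° and the socket is near (0.602, 0.143). I'm going above the blue pin.

Emit:
move_arm:
  deltas:
    - [1,39,-2,0,0,0,0]
    - [1,39,-2,0,0,0,0]
    - [1,39,-2,0,0,0,0]
    - [1,39,-2,0,0,0,0]
    - [1,39,-2,0,0,0,0]
    - [1,39,-2,0,0,0,0]
    - [1,39,-2,0,0,0,0]
    - [1,39,-2,0,0,0,0]
    - [1,39,-2,0,0,0,0]
    - [1,39,-1,0,0,0,0]

```text
clock: 1.78
eef_pos: [0.5231, -0.3329, 0.2393]
tool_rot: [0.987, 0.159, 0.0, 0.0]
ft_force: [0.1, -0.9, 0.3]
grip_width: 0.0853
grasp_force: 0.0
```

Emit:
move_arm:
  deltas:
    - [1,0,0,0,0,0,0]
    - [1,0,0,0,0,0,0]
    - [1,0,0,0,0,0,0]

```text
clock: 2.03
eef_pos: [0.5212, -0.3338, 0.2388]
tool_rot: [0.987, 0.16, -0.001, -0.0]
ft_force: [-0.6, -0.3, 0.8]
grip_width: 0.0854
grasp_force: 0.0
```

```bash
cat > look.py <<'E'
from h import *
import sys
o=bot.get_obs(); im=bot.camera("wrist"); cal=bot.calibration("wrist"); cv2.imwrite("pics/"+sys.argv[1],im)
print(np.round(o["eef_pos"],4),np.round(R.from_quat(o["tool_rot"]).as_matrix(),3).tolist(),np.round(o["joint_pos"],2),o["clock"],np.round(o["ft_force"],1))
print("cam",np.round(cal["position"],3),np.round(R.from_quat(cal["orientation"]).as_matrix()[:,2],2))
for q in sys.argv[2:]:
    for r in bot.outline_of(q,"wrist")[:2]:
        ys,xs=np.nonzero(r["pixels"]); print(q,round(r["conf"],2),np.round(r["rect"]),round(xs.mean(),1),round(ys.mean(),1))
P=[.522,-.334,.103]; print("pred blue top",proj("wrist",[P],cal))
E
python3 look.py w1.png blue_pin yellow_pin
```

```text
[ 0.5212 -0.3338  0.2388] [[0.949, 0.315, -0.001], [0.315, -0.949, 0.0], [-0.001, -0.001, -1.0]] [-0.57  0.49  0.36  1.45 -0.    2.25] 2.0333 [-0.6 -0.3  0.8]
cam [ 0.594 -0.311  0.373] [-0.29 -0.09 -0.95]
blue_pin 0.95 [240. 151.  33.  42.] 256.8 168.9
yellow_pin 0.76 [144. 134.  44.  40.] 166.1 154.9
yellow_pin 0.44 [240. 150.  32.  40.] 257.1 168.9
pred blue top [[250.3416104  178.08484812]]
```

View pics/w1.png

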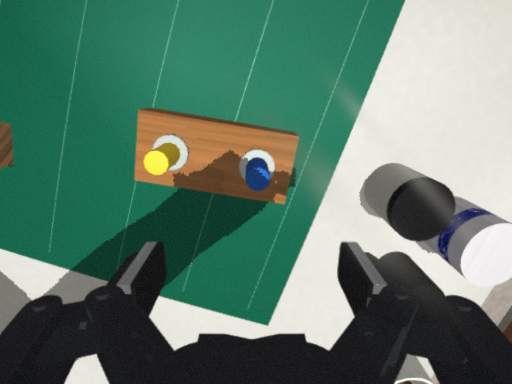

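The wrist view shows the blue head's top at about (257,181) and its collar around (258,166). The prediction was (250,178), so the offset is a few mm.

Run:
```python
from h import *
im=cv2.imread("pics/w1.png"); hsv=cv2.cvtColor(im,cv2.COLOR_BGR2HSV)
m=cv2.inRange(hsv,(105,150,40),(130,255,255)); m[:, :230]=0; m[:,290:]=0; m[:140]=0;m[210:]=0
ys,xs=np.nonzero(m);print(xs.min(),xs.max(),ys.min(),ys.max())
cal=bot.calibration("wrist")
print(onz("wrist",[[257,180]],.103,cal),onz("wrist",[[257.5,166]],.053,cal))
# silhouette model check
th=np.linspace(0,2*np.pi,40)
for c in([.522,-.334],[.521,-.337]):
    P=np.vstack([np.c_[c[0]+.012*np.cos(th),c[1]+.012*np.sin(th),0*th+z] for z in(.053,.103)])
    q=proj("wrist",P,cal);print(c,q.min(0),q.max(0))
```

```text
246 269 159 189
[[ 0.52176195 -0.34113343  0.103     ]] [[ 0.52386548 -0.34195946  0.053     ]]
[0.522, -0.334] [237.06794346 154.55531304] [262.65956017 189.643284  ]
[0.521, -0.337] [239.79678453 156.27094679] [265.33766013 191.53689031]
```

Run:
```python
from h import *
from scipy.optimize import minimize
th=np.linspace(0,2*np.pi,60)
def fit(cam,f,box,lo,hi,x0,cal=None):
    hsv=cv2.cvtColor(cv2.imread(f),cv2.COLOR_BGR2HSV); m=cv2.inRange(hsv,lo,hi); k=np.zeros_like(m);a,b,c,d=box;k[b:d,a:c]=m[b:d,a:c]
    ys,xs=np.nonzero(k); t=np.array([xs.mean(),ys.mean()])
    def pred(c):
        P=np.vstack([np.c_[c[0]+.012*np.cos(th),c[1]+.012*np.sin(th),0*th+z] for z in(.053,.103)])
        h=cv2.convexHull(proj(cam,P,cal).astype(np.float32)); M=cv2.moments(h); return np.array([M["m10"],M["m01"]])/M["m00"]
    r=minimize(lambda c:np.sum((pred(c)-t)**2),x0,method="Nelder-Mead"); print(cam,f,np.round(r.x,4),r.fun,len(xs),t)
B=((105,130,40),(130,255,255));Y=((22,130,60),(35,255,255))
w=bot.calibration("wrist")
fit("top","pics/top0.png",(350,195,390,235),*B,[.522,-.335]);fit("scene","pics/scene0.png",(205,75,235,108),*B,[.522,-.335]);fit("wrist","pics/w1.png",(230,140,290,210),*B,[.522,-.335],w)
fit("top","pics/top0.png",(310,205,340,235),*Y,[.507,-.24]);fit("scene","pics/scene0.png",(230,98,262,130),*Y,[.507,-.24]);fit("wrist","pics/w1.png",(135,130,190,180),*Y,[.507,-.24],w)
```

```text
top pics/top0.png [ 0.5237 -0.3396] 2.4281103117526352e-05 132 [370.03787879 214.65909091]
scene pics/scene0.png [ 0.5243 -0.3389] 3.852191550581329e-05 213 [217.77464789  91.86384977]
wrist pics/w1.png [ 0.5225 -0.3413] 3.5457289349631714e-05 616 [257.03084416 174.26461039]
top pics/top0.png [ 0.5093 -0.245 ] 2.584600775582315e-05 128 [326.625     220.6953125]
scene pics/scene0.png [ 0.5089 -0.2444] 1.0684345407797448e-05 248 [245.86693548 115.70564516]
wrist pics/w1.png [ 0.5078 -0.2459] 3.214164018888592e-05 781 [160.87451985 158.48015365]
```

Emit:
move_arm:
  deltas:
    - [1,0,6.5,0,0,0,0]
    - [1,0,0,25,0,0,0]
    - [1,0,0,30,0,0,0]
    - [1,0,0,30,0,0,0]
    - [1,0,0,30,0,0,0]
    - [1,0,0,25,0,0,0]
    - [1,0,0,15,0,0,0]
    - [1,0,0,9,0,0,0]
    - [1,0,0,0,0,0,0]
    - [1,0,0,0,0,0,0]

```text
clock: 3.02
eef_pos: [0.5233, -0.341, 0.0758]
tool_rot: [0.987, 0.159, 0.0, 0.0]
ft_force: [0.3, -0.5, 0.3]
grip_width: 0.0856
grasp_force: 0.0
```

Emit:
move_arm:
  deltas:
    - [0,0,0,0,0,0,0]
    - [0,0,0,0,0,0,0]
    - [0,0,0,0,0,0,0]
    - [0,0,0,0,0,0,0]
    - [0,0,0,0,0,0,0]
    - [0,0,0,0,0,0,0]
    - [0,0,0,0,0,0,0]
    - [0,0,0,0,0,0,0]
    - [0,0,0,0,0,0,0]
    - [0,0,0,0,0,0,0]

```text
clock: 3.85
eef_pos: [0.5239, -0.3403, 0.0761]
tool_rot: [0.987, 0.159, 0.0, 0.0]
ft_force: [-0.1, 1.4, 6.5]
grip_width: 0.0229
grasp_force: 58.9
```

Emit:
move_arm:
  deltas:
    - [0,0,0,-15,0,0,0]
    - [0,0,0,-30,0,0,0]
    - [0,0,0,-35,0,0,0]
    - [0,0,0,-30,0,0,0]
    - [0,0,0,-20,0,0,0]
    - [0,0,0,0,0,0,0]
    - [0,0,0,0,0,0,-6.95]
    - [0,0,0,0,0,0,-6.95]
    - [0,0,0,0,0,0,-6.95]
    - [0,0,0,0,0,0,-6.95]

```text
clock: 4.68
eef_pos: [0.5227, -0.3397, 0.2031]
tool_rot: [0.919, 0.394, -0.001, -0.001]
ft_force: [0.4, 0.2, -1.4]
grip_width: 0.0225
grasp_force: 59.4
```

Emit:
move_arm:
  deltas:
    - [0,0,0,0,0,0,-6.95]
    - [0,0,0,0,0,0,-6.95]
    - [0,0,0,0,0,0,-6.95]
    - [0,0,0,0,0,0,-6.95]
    - [0,0,0,0,0,0,-6.95]
    - [0,0,0,0,0,0,-6.95]
    - [0,0,0,0,0,0,-6.95]
    - [0,0,0,0,0,0,-6.95]
    - [0,0,0,0,0,0,-6.95]
    - [0,0,0,0,0,0,-6.95]

```text
clock: 5.52
eef_pos: [0.5227, -0.3397, 0.203]
tool_rot: [0.53, 0.848, -0.0, -0.002]
ft_force: [-0.1, 1.1, -1.6]
grip_width: 0.0226
grasp_force: 59.4
```

Emit:
move_arm:
  deltas:
    - [0,0,0,0,0,0,-6.95]
    - [0,0,0,0,0,0,-6.95]
    - [0,0,0,0,0,0,-6.95]
    - [0,0,0,0,0,0,-6.95]
    - [0,0,0,0,0,0,-6.95]
    - [0,0,0,0,0,0,-6.95]
    - [0,0,0,0,0,0,-6.95]
    - [0,0,0,0,0,0,-6.95]
    - [0,0,0,0,0,0,-6.95]
    - [0,0,0,0,0,0,-6.95]

```text
clock: 6.35
eef_pos: [0.5227, -0.3397, 0.203]
tool_rot: [-0.048, 0.999, 0.001, -0.001]
ft_force: [0.5, 0.1, -0.5]
grip_width: 0.0224
grasp_force: 59.4
```

Run:
```python
from h import *
o=bot.get_obs(); M=R.from_quat(o["tool_rot"]).as_matrix(); print(o["eef_pos"],M.round(3).tolist(),np.round(o["joint_pos"],2),o["grip_width"],o["grasp_force"],o["ft_force"])
print("to above socket, tool mm:",1000*M.T@(np.array([.602,.143,.206])-o["eef_pos"]))
```

```text
[ 0.52269097 -0.3397313   0.20296364] [[-0.995, -0.095, -0.003], [-0.095, 0.995, 0.002], [0.003, 0.002, -1.0]] [-0.58  0.51  0.3   1.37 -0.   -0.67] 0.022437373549884024 59.42351996898651 [ 0.54098511  0.07510595 -0.49057519]
to above socket, tool mm: [-124.89698619  472.99441443   -2.38171109]
```

Emit:
move_arm:
  deltas:
    - [0,-5,20,0,0,0,0]
    - [0,-9,34,0,0,0,0]
    - [0,-9,34,0,0,0,0]
    - [0,-9,34,0,0,0,0]
    - [0,-9,34,0,0,0,0]
    - [0,-9,34,0,0,0,0]
    - [0,-9,34,0,0,0,0]
    - [0,-9,34,0,0,0,0]
    - [0,-9,34,0,0,0,0]
    - [0,-9,34,0,0,0,0]

```text
clock: 7.18
eef_pos: [0.5791, -0.0061, 0.2033]
tool_rot: [-0.045, 0.999, 0.0, -0.002]
ft_force: [0.1, -0.0, -1.0]
grip_width: 0.0224
grasp_force: 59.4
```

Emit:
move_arm:
  deltas:
    - [0,-9,34,0,0,0,0]
    - [0,-9,34,0,0,0,0]
    - [0,-9,34,0,0,0,0]
    - [0,-9,34,0,0,0,0]
    - [0,-3,11,0,0,0,0]
    - [0,0,0,0,0,0,0]
    - [0,0,0,0,0,0,0]

```text
clock: 7.77
eef_pos: [0.6049, 0.1423, 0.2034]
tool_rot: [-0.045, 0.999, -0.001, -0.002]
ft_force: [-0.7, -0.2, -1.5]
grip_width: 0.0225
grasp_force: 59.4
```

```bash
python3 look.py w2.png blue_pin seat bar
python3 - <<'E'
from h import *
for c in("top","scene"):cv2.imwrite(f"pics/{c}2.png",bot.camera(c))
print("pred socket",proj("wrist",[[.602,.143,.043]]))
E
```

```text
[0.6049 0.1423 0.2034] [[-0.996, -0.091, -0.003], [-0.091, 0.996, -0.001], [0.003, -0.001, -1.0]] [ 0.23  0.5   0.3   1.37 -0.    0.14] 7.7667 [-0.7 -0.2 -1.5]
cam [0.53  0.134 0.338] [ 0.29  0.03 -0.96]
blue_pin 0.62 [220. 202.  63. 107.] 251.5 252.0
seat 0.64 [234. 157.  43.  34.] 253.4 173.8
seat 0.62 [215. 130. 213. 237.] 319.7 202.1
bar 0.64 [212. 128. 216. 237.] 319.3 202.2
bar 0.34 [219. 200.  67. 110.] 251.4 251.6
pred blue top [[-230.38829083   66.96801163]]
pred socket [[255.15297122 169.50057575]]
```

View pics/w2.png

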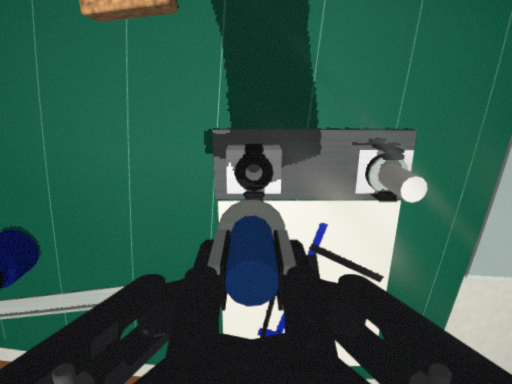

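The wrist view shows the seat centred at about (254,172) with its clips above and below, and the pin held centrally with its head top at (251,285). Next I'll measure the pin and the socket in the same image.

Run:
```python
from h import *
im=cv2.imread("pics/w2.png");cal=bot.calibration("wrist");o=bot.get_obs();M=R.from_quat(o["tool_rot"]).as_matrix();e=o["eef_pos"];print(e)
print("socket by wrist",onz("wrist",[[254,172]],.043,cal))
th=np.linspace(0,2*np.pi,60); ring=lambda c,r,z:np.c_[c[0]+r*np.cos(th),c[1]+r*np.sin(th),0*th+z]
ov=im.copy()
def draw(P,col): cv2.polylines(ov,[np.round(proj("wrist",P,cal)*8).astype(int)],True,col,1,cv2.LINE_AA,3)
z0=e[2]-.031
for r,z in((.012,z0+.058),(.012,z0+.008),(.02,z0+.008)): draw(ring(e,r,z),(0,255,255))
for s,col in(((.602,.143),(0,0,255)),((.6045,.144),(255,0,255))):
    draw(ring(s,.02,.043),col);draw(ring(s,.0085,.043),col)
a=cv2.resize(ov[130:330,170:340],None,fx=3,fy=3,interpolation=2);cv2.imwrite("pics/ov2.png",a)
```

```text
[0.60578048 0.14061331 0.20539673]
socket by wrist [[0.60471116 0.14206865 0.043     ]]
```

View pics/ov2.png

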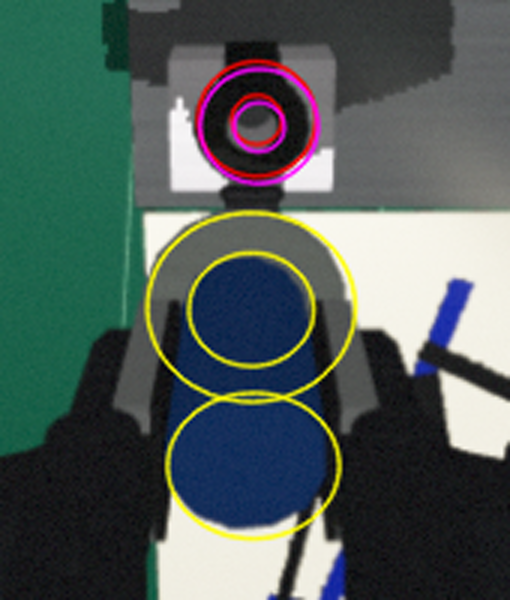

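Run:
```python
from h import *
E=[];
for i in range(6):
    o=bot.get_obs();E.append(np.r_[o["eef_pos"],o["ft_force"]]);bot.camera("wrist")
E=np.array(E);print(E.round(4)); M=R.from_quat(o["tool_rot"]).as_matrix()
print("tool mm",1000*M.T@(np.array([.6028,.1428,.0])-E[:,:3].mean(0)),M.round(4).tolist())
```

```text
[[ 0.6058  0.1406  0.2054  0.7728 -0.2463 -0.3575]
 [ 0.6058  0.1408  0.2055  1.3223  0.093  -0.9049]
 [ 0.6058  0.141   0.2055 -0.3682  0.0403  0.7347]
 [ 0.6058  0.1413  0.2056  0.0635  0.8884 -0.9887]
 [ 0.6058  0.1415  0.2055  0.0053 -0.0379 -0.7048]
 [ 0.6058  0.1416  0.2055 -0.4861 -0.5272 -0.6027]]
tool mm [  2.91773769   1.91706855 205.49623141] [[-0.9961, -0.0886, 0.0003], [-0.0886, 0.9961, 0.0], [-0.0003, 0.0, -1.0]]
```

Emit:
move_arm:
  deltas:
    - [0,3,1.5,10,0,0,0]
    - [0,0,0,25,0,0,0]
    - [0,0,0,25,0,0,0]
    - [0,0,0,20,0,0,0]
    - [0,0,0,10,0,0,0]
    - [0,0,0,3,0,0,0]
    - [0,0,0,0,0,0,0]
    - [0,0,0,0,0,0,0]
    - [0,0,0,0,0,0,0]
    - [0,0,0,0,0,0,0]

```text
clock: 9.2
eef_pos: [0.6037, 0.1436, 0.114]
tool_rot: [-0.045, 0.999, 0.0, 0.001]
ft_force: [0.1, -0.8, -0.8]
grip_width: 0.0224
grasp_force: 59.4
```

Emit:
move_arm:
  deltas:
    - [0,0,0,0,0,0,0]
    - [0,0,0,0,0,0,0]
    - [0,0,0,0,0,0,0]

```text
clock: 9.45
eef_pos: [0.6028, 0.1434, 0.1128]
tool_rot: [-0.045, 0.999, 0.0, 0.0]
ft_force: [0.8, 1.0, -0.3]
grip_width: 0.0222
grasp_force: 59.4
```

Run:
```python
from h import *
o=bot.get_obs();e=o["eef_pos"];print(e,R.from_quat(o["tool_rot"]).as_matrix().round(3).tolist(),o["ft_force"])
im=bot.camera("scene"); wi=bot.camera("wrist")
th=np.linspace(0,2*np.pi,60); ring=lambda c,r,z:np.c_[c[0]+r*np.cos(th),c[1]+r*np.sin(th),0*th+z]
def ovl(cam,im):
    z0=e[2]-.031
    big=cv2.resize(im,None,fx=5,fy=5,interpolation=2)
    for c,r,z,col in((e,.012,z0+.058,(0,255,255)),(e,.02,z0+.008,(0,255,255)),(e,.02,z0+.003,(0,255,255)),(e,.0045,z0-.03,(0,255,255)),((.6028,.1428),.02,.043,(0,0,255)),((.6028,.1428),.0085,.043,(0,0,255))):
        cv2.polylines(big,[np.round((proj(cam,ring(c,r,z))*5+2)*8).astype(int)],True,col,1,cv2.LINE_AA,3)
    return big
a=ovl("scene",im)[5*235:5*345,5*275:5*360]; b=ovl("wrist",wi)[5*130:5*250,5*220:5*295]
h=550;b=cv2.resize(b,(int(b.shape[1]*h/b.shape[0]),h));cv2.imwrite("pics/ov3.png",np.hstack([a,b]));print(a.shape,b.shape)
```

```text
[0.60282407 0.1433719  0.1127577 ] [[-0.996, -0.089, 0.001], [-0.089, 0.996, 0.0], [-0.001, 0.0, -1.0]] [ 0.84975819  1.02502311 -0.276586  ]
(550, 425, 3) (550, 343, 3)
```

View pics/ov3.png

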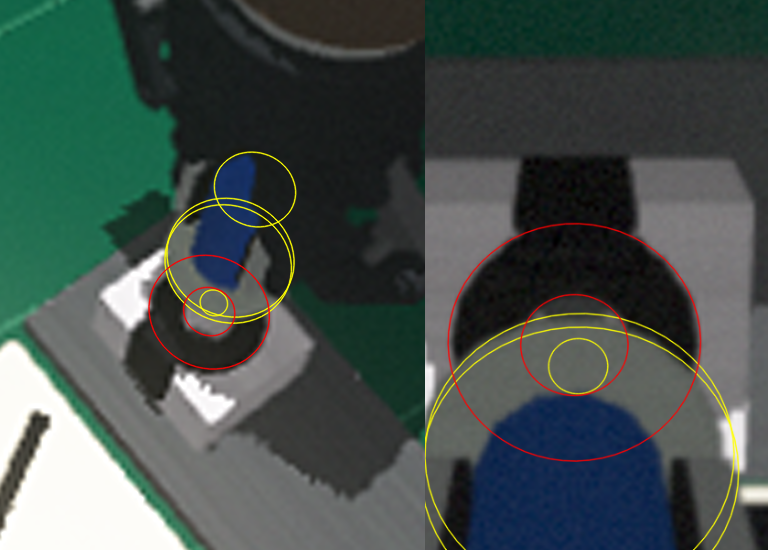

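In both views the overlays of the seat (red) and collar (yellow) match the picture to within about 1 mm, so the pin is over the bore. I'll lower it onto the clips gently.

Emit:
move_arm:
  deltas:
    - [0,0,0,3,0,0,0]
    - [0,0,0,3,0,0,0]
    - [0,0,0,3,0,0,0]
    - [0,0,0,3,0,0,0]
    - [0,0,0,3,0,0,0]
    - [0,0,0,0,0,0,0]
    - [0,0,0,0,0,0,0]
    - [0,0,0,0,0,0,0]

```text
clock: 10.22
eef_pos: [0.6026, 0.1433, 0.0973]
tool_rot: [-0.045, 0.999, -0.0, -0.0]
ft_force: [-0.0, -0.2, -1.3]
grip_width: 0.0227
grasp_force: 59.4
```

Emit:
move_arm:
  deltas:
    - [0,0,0,2,0,0,0]
    - [0,0,0,2,0,0,0]
    - [0,0,0,2,0,0,0]
    - [0,0,0,2,0,0,0]
    - [0,0,0,1,0,0,0]
    - [0,0,0,0,0,0,0]
    - [0,0,0,0,0,0,0]
    - [0,0,0,0,0,0,0]

```text
clock: 10.88
eef_pos: [0.6026, 0.1433, 0.0883]
tool_rot: [-0.045, 0.999, -0.0, -0.0]
ft_force: [-0.7, -1.0, -1.0]
grip_width: 0.0226
grasp_force: 59.4
```

Emit:
move_arm:
  deltas:
    - [0,0,0,1,0,0,0]
    - [0,0,0,0,0,0,0]
    - [0,0,0,0,0,0,0]
    - [0,0,0,0,0,0,0]

```text
clock: 11.22
eef_pos: [0.6029, 0.1433, 0.0875]
tool_rot: [-0.045, 0.999, 0.0, 0.0]
ft_force: [0.4, 0.2, -0.3]
grip_width: 0.0226
grasp_force: 59.4
```

Emit:
move_arm:
  deltas:
    - [0,0,0,1,0,0,0]
    - [0,0,0,0,0,0,0]
    - [0,0,0,0,0,0,0]
    - [0,0,0,0,0,0,0]

```text
clock: 11.55
eef_pos: [0.6032, 0.1434, 0.0867]
tool_rot: [-0.045, 0.999, 0.0, 0.001]
ft_force: [2.5, 0.1, 1.2]
grip_width: 0.0222
grasp_force: 59.5
```

Emit:
move_arm:
  deltas:
    - [0,0,0,1,0,0,0]
    - [0,0,0,0,0,0,0]
    - [0,0,0,0,0,0,0]
    - [0,0,0,0,0,0,0]

```text
clock: 11.88
eef_pos: [0.6033, 0.1435, 0.0863]
tool_rot: [-0.045, 0.999, 0.0, 0.001]
ft_force: [0.3, 0.5, 6.3]
grip_width: 0.0226
grasp_force: 60.0
```

Contact with the clips came at TCP z ≈ 0.087, as expected, so step 1 is held. Now I'll press down.

Emit:
move_arm:
  deltas:
    - [0,0,0,1,0,0,0]
    - [0,0,0,1,0,0,0]
    - [0,0,0,1,0,0,0]
    - [0,0,0,1,0,0,0]
    - [0,0,0,1,0,0,0]
    - [0,0,0,0,0,0,0]
    - [0,0,0,0,0,0,0]

```text
clock: 12.47
eef_pos: [0.6021, 0.1434, 0.0792]
tool_rot: [-0.045, 0.999, 0.0, -0.001]
ft_force: [1.6, 1.4, -4.0]
grip_width: 0.022
grasp_force: 59.3
```

Emit:
move_arm:
  deltas:
    - [0,0,0,1,0,0,0]
    - [0,0,0,1,0,0,0]
    - [0,0,0,1,0,0,0]
    - [0,0,0,0,0,0,0]
    - [0,0,0,0,0,0,0]
    - [0,0,0,0,0,0,0]

```text
clock: 12.97
eef_pos: [0.6019, 0.1433, 0.0758]
tool_rot: [-0.045, 0.999, -0.0, -0.001]
ft_force: [3.3, 1.6, -10.8]
grip_width: 0.0227
grasp_force: 59.1
```

It snapped over, and the clips are now pulling the pin down. I'm continuing to the seat.

Emit:
move_arm:
  deltas:
    - [0,0,0,1,0,0,0]
    - [0,0,0,1,0,0,0]
    - [0,0,0,0,0,0,0]
    - [0,0,0,0,0,0,0]
    - [0,0,0,0,0,0,0]

```text
clock: 13.38
eef_pos: [0.6024, 0.1432, 0.0754]
tool_rot: [-0.045, 0.999, -0.0, -0.0]
ft_force: [0.5, 0.4, -6.7]
grip_width: 0.0224
grasp_force: 59.4
```

Emit:
move_arm:
  deltas:
    - [0,0,0,1,0,0,0]
    - [0,0,0,0,0,0,0]
    - [0,0,0,0,0,0,0]
    - [0,0,0,0,0,0,0]
    - [0,0,0,0,0,0,0]

```text
clock: 13.8
eef_pos: [0.6029, 0.1432, 0.0748]
tool_rot: [-0.045, 0.999, -0.0, 0.0]
ft_force: [-0.0, 0.9, -1.1]
grip_width: 0.0223
grasp_force: 59.7
```

Emit:
move_arm:
  deltas:
    - [0,0,0,1,0,0,0]
    - [0,0,0,1,0,0,0]
    - [0,0,0,0,0,0,0]
    - [0,0,0,0,0,0,0]
    - [0,0,0,0,0,0,0]
    - [0,0,0,0,0,0,0]

```text
clock: 14.3
eef_pos: [0.6031, 0.1432, 0.0741]
tool_rot: [-0.045, 0.999, 0.0, 0.001]
ft_force: [-1.5, -1.2, 6.8]
grip_width: 0.0231
grasp_force: 61.2
```

Emit:
move_arm:
  deltas:
    - [0,0,0,0,0,0,0]
    - [0,0,0,0,0,0,0]
    - [0,0,0,0,0,0,0]
    - [0,0,0,0,0,0,0]
    - [0,0,0,0,0,0,0]
    - [0,0,0,0,0,0,0]

```text
clock: 14.8
eef_pos: [0.6031, 0.1432, 0.074]
tool_rot: [-0.045, 0.999, 0.0, 0.001]
ft_force: [-1.8, -0.5, 6.6]
grip_width: 0.0227
grasp_force: 61.2
```

Emit:
move_arm:
  deltas:
    - [0,0,0,0.7,0,0,0]
    - [0,0,0,0,0,0,0]
    - [0,0,0,0,0,0,0]
    - [0,0,0,0,0,0,0]
    - [0,0,0,0,0,0,0]
    - [0,0,0,0,0,0,0]
    - [0,0,0,0,0,0,0]
    - [0,0,0,0,0,0,0]
    - [0,0,0,0,0,0,0]
    - [0,0,0,0,0,0,0]

```text
clock: 15.63
eef_pos: [0.6031, 0.1432, 0.074]
tool_rot: [-0.045, 0.999, 0.0, 0.001]
ft_force: [-3.6, -1.9, 9.1]
grip_width: 0.0228
grasp_force: 61.2
```

Run:
```python
from h import *
F=[]
for i in range(6):
    im=bot.camera("wrist" if i%2 else "scene"); F.append(bot.get_obs()["ft_force"][2])
    if i==4: s=im
print(np.round(F,1),bot.get_obs()["eef_pos"])
a=cv2.resize(im[120:270,190:320],None,fx=3,fy=3);b=cv2.resize(s[240:340,270:360],None,fx=4.5,fy=4.5);cv2.imwrite("pics/f.png",np.hstack([a,b]))
```

```text
[ 9.5 10.1  9.7  9.6 10.2 10. ] [0.60309353 0.14322079 0.07404286]
```

View pics/f.png

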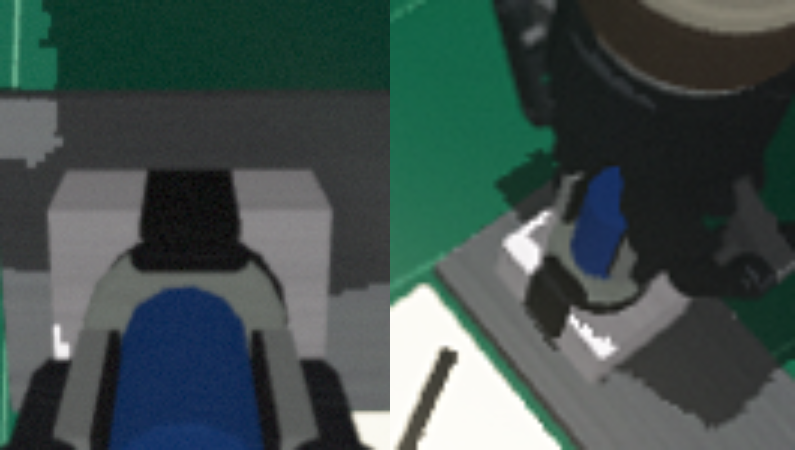

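Both crops show the black clips lapping over the collar, with the collar flat on the seat. The push is steady at 10 N and the height matches the seat, so I'm handing the job in.

```bash
python3 -c "
from workcell import bot
print(bot.job_done())"
```

```text
the job is handed in; nothing more can be done
None
```

The blue pin is snapped under the clips and sits flush on its rubber seat; I handed the job in with the gripper still holding it down at about 10 N, and no verdict was returned.

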